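# Uncap the blue-tagged filter housing, whichever way its thread runs

## Task

Open the housing of the twin water filter that has the blue tag in front of it: its quarter-turn cap may be right-handed or left-handed, so try loosening it both ways until you find the way it turns, turn it fully loose and lift it straight off. The program finishes while still holding the cap, upright and still, straight above its housing, about 10 cm above where it sat. Leave the other cap closed and the mug, timer, spice jar and coffee pod where they are.

Things in the scene. Friction and masses are not known exactly. Their poses are not given: they have to be found in the camera images.
- filter_base: white base plate of the twin water filter, 125 x 275 x 20 mm, fixed to the worktop, with both housings 150 mm apart along its y and a grey pipe between them. Origin at the centre of its underside
- housing_left: left filter housing (left is the +y end of the base plate, right the -y end), fixed white upright cylinder 62 mm across, 99 mm high, with three grey bands. Origin at the centre of its underside, z up; the seat plane of its cap is 100 mm above the origin, 120 mm above the worktop
- housing_right: right filter housing (left is the +y end of the base plate, right the -y end), fixed white upright cylinder 62 mm across, 99 mm high, with three grey bands. Origin at the centre of its underside, z up; the seat plane of its cap is 100 mm above the origin, 120 mm above the worktop
- cap_left: black ribbed cap seated on the left housing: disc 62 mm across, z 0 to 12 mm; a plug 32 mm across with two bayonet lugs reaches 15 mm down into the housing. Origin on its axis at the disc's underside (seat plane); x along its grip bar. 60 to 130 g. Half a turn about z looks and works the same. Seated, its x is within 4 degrees of the housing's x
- cap_right: black ribbed cap seated on the right housing: disc 62 mm across, z 0 to 12 mm; a plug 32 mm across with two bayonet lugs reaches 15 mm down into the housing. Origin on its axis at the disc's underside (seat plane); x along its grip bar. 60 to 130 g. Half a turn about z looks and works the same. Seated, its x is within 4 degrees of the housing's x
- cap_left_bar (a point): centre of the left cap's upright grip bar, on the cap's axis 24 mm above its origin. The bar is 50 mm long (along cap x), 14 mm thick (cap y), and stands 24 mm above the disc (z 12 to 36 mm): pinch it across its thickness from above
- cap_left_plug (a point): middle of the left cap's plug underside, 15 mm below its origin. Hand unknown, drawn anew, invisible; the two caps differ. Right-handed loosens counter-clockwise from above, left-handed clockwise: it turns freely about 65 degrees to a stop and lifts straight out at any turn past 50 (clear once raised 16 mm). The other way: hard stop within 3 to 10 degrees. Cannot be lifted before
- cap_right_bar (a point): centre of the right cap's upright grip bar, on the cap's axis 24 mm above its origin. The bar is 50 mm long (along cap x), 14 mm thick (cap y), and stands 24 mm above the disc (z 12 to 36 mm): pinch it across its thickness from above
- cap_right_plug (a point): middle of the right cap's plug underside, 15 mm below its origin. Hand unknown, drawn anew, invisible; the two caps differ. Right-handed loosens counter-clockwise from above, left-handed clockwise: it turns freely about 65 degrees to a stop and lifts straight out at any turn past 50 (clear once raised 16 mm). The other way: hard stop within 3 to 10 degrees. Cannot be lifted before
- tag_blue: fixed blue tag block 22 x 56 x 14 mm on the base plate, on the robot's side of one of the two housings, 55 mm from that housing's axis. It marks the housing to be opened. Origin at the centre of its underside
- tag_grey: fixed grey tag block 22 x 56 x 14 mm on the base plate, on the robot's side of one of the two housings, 55 mm from that housing's axis. It marks the housing to be left closed. Origin at the centre of its underside
- mug: bystander: white mug, 83 mm across, 70 mm high, 119 mm with handle, left of the filter; origin at its underside
- timer: bystander: white and grey round kitchen timer, 58 mm across, 41 mm high, left; origin at the centre of its underside
- spice_jar: bystander: glass spice jar with dark cap, 41 mm across, 105 mm high, right; origin at the centre of its underside
- coffee_pod: bystander: white upturned coffee pod, 51 mm across, 43 mm high, right; origin at the centre of its underside

How it is judged:
On the way, in this order (a step that is already met when the one before it is completed fails the run):
1. the blue-tagged housing's cap is turned loose (more than 40 degrees) while still seated (((horizontal distance between tag_blue and housing_left below 0.08 m and angle between the x axis of cap_left and the x axis of housing_left, either way round above 0.7 rad and z of cap_left in the frame of housing_left below 0.108 m) or (horizontal distance between tag_blue and housing_right below 0.08 m and angle between the x axis of cap_right and the x axis of housing_right, either way round above 0.7 rad and z of cap_right in the frame of housing_right below 0.108 m))), for 0.1 s.
2. that cap is lifted straight off, 35 mm or more, above its housing (((horizontal distance between tag_blue and housing_left below 0.08 m and z of cap_left in the frame of housing_left above 0.135 m and horizontal distance between cap_left and housing_left below 0.05 m) or (horizontal distance between tag_blue and housing_right below 0.08 m and z of cap_right in the frame of housing_right above 0.135 m and horizontal distance between cap_right and housing_right below 0.05 m))), for 0.1 s.
At the end, for the whole second after the job is handed in: The cap of the blue-tagged housing is held in the fingers (more than 2 N), 60 to 160 mm above its seat and within 40 mm of its housing's axis sideways, tilted less than 17 degrees, slower than 30 mm/s; the other cap is still seated and turned less than 14 degrees from home (((horizontal distance between tag_blue and housing_left below 0.08 m and z of cap_left in the frame of housing_left between 0.16 and 0.26 m and horizontal distance between cap_left and housing_left below 0.04 m and angle between cap_left's own z axis and vertical below 0.3 rad and contact force between the fingers and cap_left above 2 N and linear speed of cap_left below 0.03 m/s and z of cap_right in the frame of housing_right below 0.106 m and angle between the x axis of cap_right and the x axis of housing_right, either way round below 0.25 rad) or (horizontal distance between tag_blue and housing_right below 0.08 m and z of cap_right in the frame of housing_right between 0.16 and 0.26 m and horizontal distance between cap_right and housing_right below 0.04 m and angle between cap_right's own z axis and vertical below 0.3 rad and contact force between the fingers and cap_right above 2 N and linear speed of cap_right below 0.03 m/s and z of cap_left in the frame of housing_left below 0.106 m and angle between the x axis of cap_left and the x axis of housing_left, either way round below 0.25 rad))); the arm keeps its last pose, push and grip.
It fails at once if the other cap is turned open (more than 20 degrees) or lifted ((horizontal distance between tag_blue and housing_left below 0.08 m and (angle between the x axis of cap_right and the x axis of housing_right, either way round above 0.35 rad or z of cap_right in the frame of housing_right above 0.112 m)) or (horizontal distance between tag_blue and housing_right below 0.08 m and (angle between the x axis of cap_left and the x axis of housing_left, either way round above 0.35 rad or z of cap_left in the frame of housing_left above 0.112 m))).
It fails at once if the white mug is moved by more than 30 mm (distance of mug from where it was at the start of the episode above 0.03 m).
It fails at once if the kitchen timer is moved by more than 30 mm (distance of timer from where it was at the start of the episode above 0.03 m).
It fails at once if the spice jar is moved by more than 30 mm (distance of spice_jar from where it was at the start of the episode above 0.03 m).
It fails at once if the white coffee pod is moved by more than 30 mm (distance of coffee_pod from where it was at the start of the episode above 0.03 m).
It also fails if it takes over 42 s, if anything falls off the work surface, if the arm or the gripper's body presses on something with over 40 N, if the wrist force passes 120 N, or if a joint passes its speed limit or range.

## Robot

A 6-joint arm with a two-finger parallel gripper is mounted at the origin on a cart in front of the work surface, level with it; the furniture and walls round the work are solid. World frame = base frame: x ahead of the robot, y to its left, z up, the work surface at z = 0. Lengths are in m, angles in rad, forces in N, time in s.
With the tool pointing down it reaches from about 0.275 to 0.75 m from the base axis. Payload 10.2 kg.
Tool frame: the origin (TCP) lies at the very end of the fingers, on their centre line; the grasp point (between the pads) lies 19 mm behind it; z points along the fingers, y is the line along which they close (so a half turn about z gives the same grasp; the last joint's range is limited). The gripper opens to 85 mm and grips with 20 to 120 N. Pads are 22 mm wide; open, the fingers measure 114 mm over their backs; the gripper's body (76 mm by 85 mm) begins 54 mm behind the grasp point. The pads swing forward as they close: fully open they stand 13 mm farther back than shut.
Start: joints at [1.106, 0.313, 1.498, -0, 1.331, -0.223], TCP at [0.126, 0.51, 0.231] pointing down, gripper open.
Joint ranges: [-2.94, 2.94], [-0.97, 2.17], [0.19, 2.56], [-1.23, 4.37], [0.02, 3.11], [-2.88, 2.88]. Speed limits (rad/s): [2.39, 2.39, 3.01, 3.14, 3.14, 3.14].

## Interface

Orientations are given as a unit quaternion [w, x, y, z].
In Python, from bench import bot, camrig, inverse_kinematics gives the robot as it stands (bot), with the cameras (camrig) and the kinematics as plain functions. Calls block until the motion is done:
- bot.move_pose(position, orientation): joint-space move of the TCP to a pose.
- bot.move_l(position, attitude=None, vel=0.15): straight line of the TCP; attitude=None keeps the orientation; vel is the mean speed in m/s.
- bot.move_joints(angles): joint-space move.
- bot.command_gripper(opening, squeeze=None): finger opening in m; squeeze is the grip in N (None keeps the last); returns when the fingers have stopped.
- bot.pause(seconds).
- inverse_kinematics(position, orientation): joint angles nearest the present ones, or None.
- bot.observe(): the state.
- camrig.grab_frame(name): name is "scene" or "top"; returns a dict with "img" (480x640x3 uint8, red, green, blue), "mtx" (3x3 intrinsics, pixels), "position" and "orientation" of the camera in the world. Camera axes: x right, y down, z forward; pixel columns grow to the right and rows downward; lengths in m; the calibration is good to about 2 mm. A picture is of the moment at which its call begins. There is no depth.
A pose or a line that the arm cannot do raises bot.MotionError and nothing moves.
- bot.hand_in(): hands the job in; it is judged then, once.
The state is a dict: "clock": time; "q": joint angles; "joint_velocities": joint speeds; "tau": joint torques, N m; "ee_pos": TCP position; "orientation": TCP orientation; "ft_force": force on the tool from outside, world axes, zero at the start; "wrist_torque": the same for the moment, N m; "width": finger opening in m; "grip_force": force on a finger pad.
Only numpy, scipy, OpenCV 4.12 (cv2) and the standard library are available. Lean on these libraries where they do the work, as an engineer would, in place of code of your own. Each camera call takes 0.05 s, during which the arm holds its last target. There are 200 camera calls.

## Working session

There is one attempt and no reset: what is moved stays moved. The work goes in short steps, each a Python script; the robot and the scene stay as the last script left them, time stands still between calls to the robot, and variables do not carry over. Pictures are saved under pics/ and viewed, at most 10 in all, crops included, and the job is handed in when it is done.

```bash
mkdir -p pics; ls; python3 - <<'E'
from bench import bot, camrig, inverse_kinematics
import cv2
for n in("scene","top"):
    f=camrig.grab_frame(n); cv2.imwrite(f"pics/{n}0.png",f["img"][:,:,::-1])
    print(n,f["mtx"],f["position"],f["orientation"])
o=bot.observe();print(o)
E
```

```text
bench.py
pics
scene [[440.00037087   0.         318.18395228]
 [  0.         440.00037087 240.03782891]
 [  0.           0.           1.        ]] [0.20498181 0.51262354 0.75922441] [ 0.08463554 -0.24282556  0.89878479 -0.35504713]
top [[479.44632956   0.         321.41802109]
 [  0.         479.44632956 247.86102386]
 [  0.           0.           1.        ]] [ 0.36754582 -0.01538868  1.33141292] [-0.03542227  0.7086357  -0.70388575  0.0335493 ]
{'clock': 0.1, 'q': array([ 1.10560635e+00,  3.13403516e-01,  1.49835511e+00, -2.31831585e-05,
        1.33100387e+00, -2.23409597e-01]), 'joint_velocities': array([-1.91749630e-03, -2.35315218e-03, -7.74106961e-05, -9.93177427e-05,
        2.07713947e-03,  8.11219483e-04]), 'tau': array([ 4.24677593e-03, -4.12897861e+01, -2.60140371e+01, -6.51749588e-05,
        3.02186883e-03,  5.35603817e-05]), 'ee_pos': array([0.12561843, 0.50951355, 0.23078972]), 'orientation': array([-1.86835925e-04,  1.20593187e-01,  9.92701839e-01, -5.54395072e-04]), 'ft_force': array([-0.30219418,  0.68752457, -0.30379507]), 'wrist_torque': array([-0.02595448,  0.01501352,  0.00218225]), 'grip_force': 0.0, 'width': 0.08537827653352717}
```

View pics/top0.png

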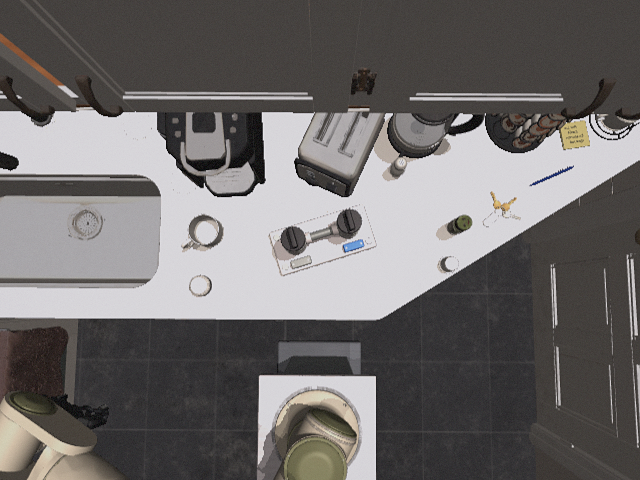

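View pics/scene0.png

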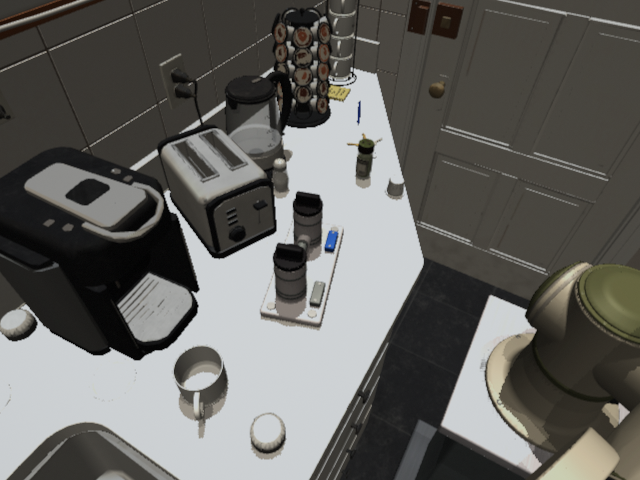

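The top view shows the blue tag at about (354,245), in front of the right housing with its cap at about (348,222). The grey tag is at (301,262) and the left cap at (293,239). The toaster stands behind the filter, near (340,190). I'll measure these now.

```bash
cat > h.py <<'E'
from bench import bot, camrig, inverse_kinematics
import numpy as np, cv2
from scipy.spatial.transform import Rotation as R
def Rq(q): return R.from_quat(np.r_[q[1:],q[0]])
def ray(f,uv,z):
    d=Rq(f["orientation"]).apply(np.linalg.inv(f["mtx"])@[uv[0],uv[1],1]); p=np.array(f["position"])
    return p+d*(z-p[2])/d[2]
def proj(f,P):
    c=f["mtx"]@Rq(f["orientation"]).inv().apply(np.array(P)-f["position"]); return c[:2]/c[2]
def down(yaw):  # tool z down, tool y (closing) at heading yaw
    y=np.array([np.cos(yaw),np.sin(yaw),0]); z=np.array([0,0,-1.])
    q=R.from_matrix(np.c_[np.cross(y,z),y,z]).as_quat(); return np.r_[q[3],q[:3]]
E
python3 - <<'E'
from h import *
f=camrig.grab_frame("top"); s=camrig.grab_frame("scene")
for n,g in(("top",f),("scene",s)):
    hsv=cv2.cvtColor(g["img"],cv2.COLOR_RGB2HSV)
    m=cv2.inRange(hsv,(100,120,90),(120,255,255))
    k,_,st,c=cv2.connectedComponentsWithStats(m)
    for i in range(1,k):
        if st[i,4]>30: print(n,"blue",c[i],st[i],ray(g,c[i],.034 if n=="top" else .03))
g=cv2.cvtColor(f["img"],cv2.COLOR_RGB2GRAY)
m=cv2.inRange(g,0,75); m[:200]=0;m[265:]=0;m[:,:270]=0;m[:,375:]=0
k,_,st,c=cv2.connectedComponentsWithStats(m)
for i in range(1,k):
    if st[i,4]>60: print("dark",c[i],st[i],ray(f,c[i],.132))
# corners of the base plate
w=cv2.minAreaRect
a=cv2.resize(f["img"][195:285,260:390],None,fx=6,fy=6,interpolation=cv2.INTER_CUBIC)
b=cv2.resize(s["img"][150:330,230:370],None,fx=3.3,fy=3.3,interpolation=cv2.INTER_CUBIC)
cv2.imwrite("pics/c1.png",a[:,:,::-1]);cv2.imwrite("pics/c2.png",b[:,:,::-1])
E
```

```text
top blue [552.09090909 175.23376623] [532 166  42  19  77] [ 0.69991378 -0.64604447  0.034     ]
top blue [353.02459016 245.3852459 ] [343 240  21  12 122] [ 0.50187224 -0.09743363  0.034     ]
scene blue [331.00675676 239.72972973] [325 231  13  18 148] [ 0.50318894 -0.09667994  0.03      ]
dark [346.3655914  224.75985663] [337 209  23  29 279] [ 0.54397535 -0.07440192  0.132     ]
dark [290.96816976 240.19363395] [280 227  25  28 377] [0.50383641 0.06499669 0.132     ]
```

View pics/c1.png

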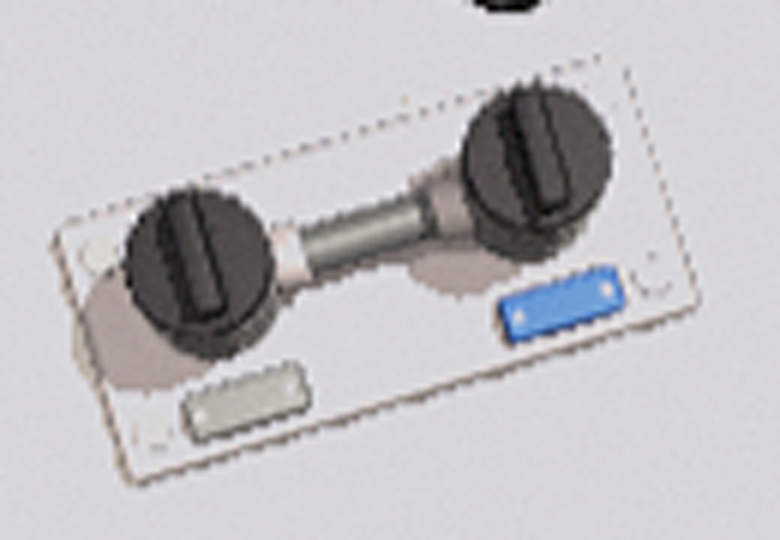

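View pics/c2.png

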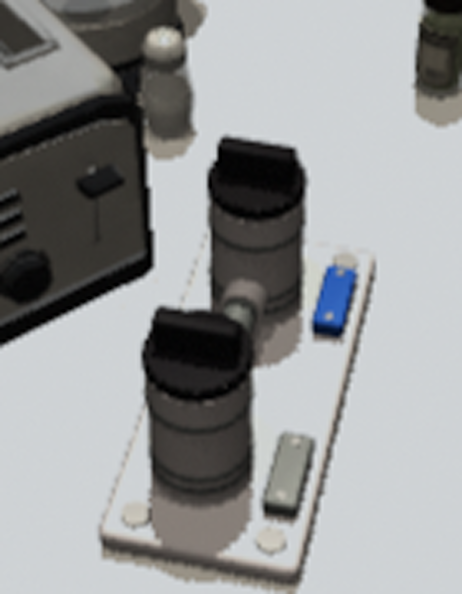

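The crops show the right cap's disc centred near crop pixel (536,160) and its bar top running from about (525,82) to (555,212). The plate corners are at (55,228), (625,60), (698,300) and (130,475). Next I cross-check these positions.

```bash
python3 - <<'E'
from h import *
f=camrig.grab_frame("top"); s=camrig.grab_frame("scene")
c=lambda x,y,z: ray(f,(259.5+(x+.5)/6,194.5+(y+.5)/6),z)
K=np.array([c(55,228,.02),c(625,60,.02),c(698,300,.02),c(130,475,.02)])
print(K[:,:2].round(4),"sides",[np.linalg.norm(K[i]-K[i-1]).round(4) for i in range(4)],"ctr",K.mean(0))
d=(K[0]-K[1]+K[3]-K[2]); yaw=np.arctan2(d[1],d[0])-np.pi/2; print("yaw",np.degrees(yaw))
tx=np.array([np.cos(yaw),np.sin(yaw),0]);ty=np.array([-tx[1],tx[0],0])
print("housing R from plate (y-75)",K.mean(0)-.075*ty,"tag->",c(561,303,.034)+.055*tx)
print("disc",c(536,160,.132),"barTop",c(543,149,.156))
a,b=c(530,85,.156),c(557,212,.156);print("bar ends",a,b,np.linalg.norm(a-b),np.degrees(np.arctan2(*(a-b)[1::-1])))
# scene view bar top: crop px corners
e=lambda x,y,z: ray(s,(229.5+(x+.5)/3.3,149.5+(y+.5)/3.3),z)
a,b=e(222,142,.156),e(297,152,.156);print("scene bar far top edge",a,b,np.linalg.norm(a-b),np.degrees(np.arctan2(*(a-b)[1::-1])))
print("toaster edge z0?",ray(f,(330,195),.15),ray(f,(352,192),.02))
o=bot.observe()
for k in (yaw+np.pi/2,yaw-np.pi/2):
  for dy in(0,1.2,-1.2):
    q=inverse_kinematics([.54,-.08,.19],down(k+dy)); print(np.degrees(k+dy),q)
E
```

```text
[[ 0.5373  0.1341]
 [ 0.6172 -0.128 ]
 [ 0.506  -0.1612]
 [ 0.4241  0.0979]] sides [np.float64(0.1189), np.float64(0.274), np.float64(0.1161), np.float64(0.2718)] ctr [ 0.52112965 -0.01432876  0.02      ]
yaw 17.25225211749672
housing R from plate (y-75) [ 0.54337308 -0.08595438  0.02      ] tag-> [ 0.55522435 -0.0812812   0.034     ]
disc [ 0.55297145 -0.0808318   0.132     ] barTop [ 0.55386841 -0.08240639  0.156     ]
bar ends [ 0.58059968 -0.07700061  0.156     ] [ 0.52767273 -0.08820012  0.156     ] 0.05409889890024696 11.947728455275588
scene bar far top edge [ 0.57617441 -0.07190591  0.156     ] [ 0.53114234 -0.08804568  0.156     ] 0.04783701312228509 19.717994488473863
toaster edge z0? [ 0.61625642 -0.03242891  0.15      ] [ 0.65248243 -0.0954093   0.02      ]
107.25225211749672 [-3.61768929e-01  3.92899668e-01  1.49624446e+00 -4.44089210e-16
  1.25244853e+00 -2.23367386e+00]
176.0071875331955 [-3.61768929e-01  3.92899668e-01  1.49624446e+00 -4.44089210e-16
  1.25244853e+00  2.84951145e+00]
38.497316701797935 [-3.61768929e-01  3.92899668e-01  1.49624446e+00 -4.44089210e-16
  1.25244853e+00 -1.03367386e+00]
-72.74774788250328 [-3.61768929e-01  3.92899668e-01  1.49624446e+00 -4.44089210e-16
  1.25244853e+00  9.07918795e-01]
-3.992812466804495 [-3.61768929e-01  3.92899668e-01  1.49624446e+00 -4.44089210e-16
  1.25244853e+00 -2.92081205e-01]
-141.50268329820207 [-3.61768929e-01  3.92899668e-01  1.49624446e+00 -4.44089210e-16
  1.25244853e+00  2.10791879e+00]
```

```bash
python3 - <<'E'
from h import *
C=np.array([.5535,-.0815]); h=np.radians(15-90)
bot.move_pose([.42,.05,.32],down(h)); bot.command_gripper(.055,20)
bot.move_pose([*C,.26],down(h)); bot.move_l([*C,.20],vel=.1)
for n in("scene","top"):
    f=camrig.grab_frame(n); cv2.imwrite(f"pics/{n}1.png",cv2.resize(f["img"][120:300,230:410],None,fx=3.2,fy=3.2)[:,:,::-1])
o=bot.observe();print(o["clock"],o["ee_pos"],o["q"],o["width"],o["ft_force"])
E
```

```text
4.3583 [ 0.55379766 -0.08151729  0.20091371] [-3.55447890e-01  4.12223105e-01  1.43827291e+00  2.27858738e-05
  1.28945517e+00  9.53407084e-01] 0.05486522780581753 [0.44445783 0.0202098  0.24381702]
```

View pics/scene1.png

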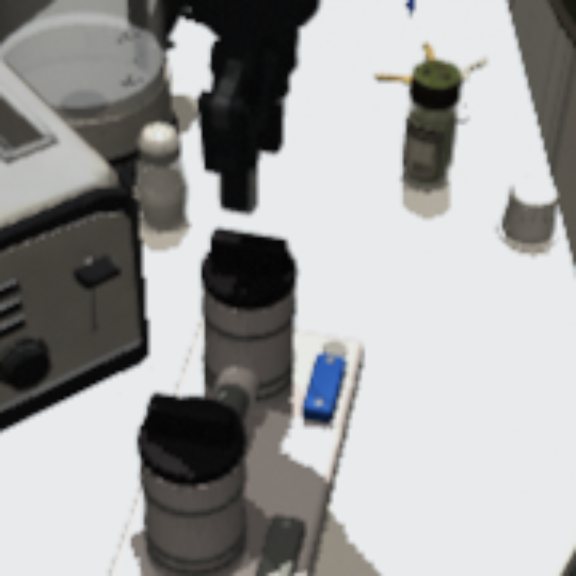

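The open fingers hang above the right cap's bar, at about (250,240) in the crop, and line up with it. I'll lower, close gently and read the forces.

```bash
python3 - <<'E'
from h import *
def sh(t):
    o=bot.observe();print(t,round(o["clock"],2),o["ee_pos"].round(4),"F",o["ft_force"].round(1),"T",o["wrist_torque"].round(2),"w",round(o["width"],4),"g",round(o["grip_force"],1))
p=[.5535,-.0815,.138]
bot.move_l(p,vel=.05); sh("down")
bot.command_gripper(0.005,25); sh("closed")
bot.pause(.3); sh("p")
E
```

```text
down 5.75 [ 0.5537 -0.0815  0.1383] F [-0.6  0.1 -0.2] T [-0.09 -0.03 -0.02] w 0.0545 g 0.0
closed 6.19 [ 0.5536 -0.0815  0.1382] F [ 0.3 -0.3  2.4] T [-0.    0.04 -0.02] w 0.013 g 27.2
p 6.49 [ 0.5536 -0.0815  0.1382] F [-0.8  0.5  3. ] T [ 0.09  0.09 -0.  ] w 0.0132 g 27.3
```

```bash
cat >> h.py <<'E'
def sh(t):
    o=bot.observe();print(t,round(o["clock"],2),"q6",o["q"][5].round(3),o["ee_pos"].round(4),"F",o["ft_force"].round(1),"T",o["wrist_torque"].round(2),"w",round(o["width"],4),"g",round(o["grip_force"],1)); return o
def turn(q0,a):  # a>0 = CCW from above
    q=np.array(q0); q[5]-=a; bot.move_joints(q); return sh(f"{np.degrees(a):.0f}deg")
E
python3 - <<'E'
from h import *
bot.command_gripper(0.005,60); q0=bot.observe()["q"]; sh("grip")
for d in(4,8,12,16,20):
    o=turn(q0,np.radians(d))
    if abs(o["wrist_torque"][2])>1.2: break
print(list(q0))
E
```

```text
grip 6.71 q6 0.953 [ 0.5537 -0.0815  0.1383] F [-0.6 -0.6  4.4] T [ 0.05  0.02 -0.02] w 0.0129 g 60.0
4deg 6.96 q6 0.885 [ 0.5536 -0.0814  0.1383] F [-1.   0.6  4.4] T [0.2  0.17 0.06] w 0.0126 g 59.9
8deg 7.21 q6 0.817 [ 0.5534 -0.0813  0.1383] F [-2.5  2.5  5.2] T [ 0.41  0.45 -0.34] w 0.0129 g 60.1
12deg 7.46 q6 0.749 [ 0.5535 -0.0813  0.1383] F [-2.3  2.6  5.6] T [ 0.36  0.46 -1.36] w 0.0124 g 64.3
[np.float64(-0.35558337087146097), np.float64(0.47438218605802634), np.float64(1.517791610803076), np.float64(6.617496448049745e-06), np.float64(1.148850886688669), np.float64(0.9533956459560979)]
```

CCW hits a stop, with torque rising to −1.36 N m at 12°. The cap must be left-handed, so I'll turn it clockwise.

```bash
python3 - <<'E'
from h import *
q0=[-0.35558337087146097,0.47438218605802634,1.517791610803076,0,1.148850886688669,0.9533956459560979]
for d in(0,-10,-20,-30,-40,-50,-55,-60,-64):
    o=turn(q0,np.radians(d))
    if abs(o["wrist_torque"][2])>1.2: break
bot.pause(.2); sh("p")
f=camrig.grab_frame("top"); cv2.imwrite("pics/top2.png",cv2.resize(f["img"][170:270,270:400],None,fx=5,fy=5)[:,:,::-1])
f=camrig.grab_frame("scene"); cv2.imwrite("pics/scene2.png",cv2.resize(f["img"][120:300,230:410],None,fx=3.2,fy=3.2)[:,:,::-1])
E
```

```text
0deg 7.78 q6 0.951 [ 0.5538 -0.0817  0.1383] F [-0.4  0.4  3.1] T [ 0.03  0.04 -0.03] w 0.012 g 59.8
-10deg 8.07 q6 1.123 [ 0.5538 -0.0816  0.1383] F [ 0.2 -0.9  3.5] T [-0.08 -0.06 -0.07] w 0.0127 g 59.8
-20deg 8.36 q6 1.296 [ 0.5537 -0.0816  0.1383] F [-0.2 -0.1  2.8] T [-0.02 -0.05 -0.09] w 0.0127 g 59.8
-30deg 8.65 q6 1.47 [ 0.5537 -0.0814  0.1383] F [0.7 0.8 2.9] T [ 0.21 -0.07 -0.05] w 0.0127 g 59.8
-40deg 8.94 q6 1.644 [ 0.5538 -0.0812  0.1383] F [2.3 4.9 3.8] T [ 0.63 -0.38  0.04] w 0.0124 g 59.9
-50deg 9.23 q6 1.82 [ 0.5539 -0.081   0.1383] F [1.3 4.2 4.5] T [ 0.91 -0.46  0.02] w 0.0125 g 59.9
-55deg 9.48 q6 1.907 [ 0.554  -0.0809  0.1384] F [2.7 5.2 3.5] T [ 1.03 -0.62  0.03] w 0.0125 g 59.9
-60deg 9.73 q6 1.994 [ 0.5544 -0.0807  0.1384] F [4.8 5.8 1.9] T [ 1.21 -1.    0.09] w 0.0123 g 59.8
-64deg 9.98 q6 2.063 [ 0.5547 -0.0807  0.1385] F [7.8 6.8 2.5] T [ 1.24 -1.35  0.56] w 0.0127 g 60.4
p 10.18 q6 2.063 [ 0.5547 -0.0807  0.1385] F [7.3 7.2 2.1] T [ 1.27 -1.29  0.56] w 0.0125 g 60.4
```

View pics/scene2.png

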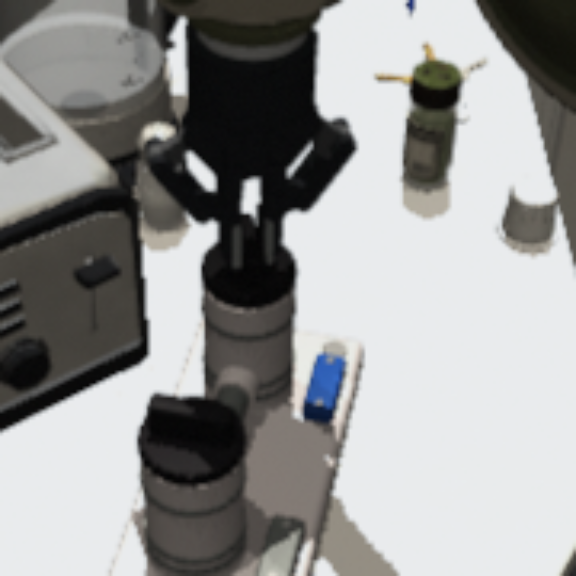

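The cap turned clockwise to its stop, and the fingers still pinch the bar at about (250,245). I'll back off a little and lift straight up while watching the force.

```bash
python3 - <<'E'
from h import *
q0=[-0.35558337087146097,0.47438218605802634,1.517791610803076,0,1.148850886688669,0.9533956459560979]
o=turn(q0,np.radians(-61))
p=[.5545,-.081]
for dz in(.004,.010,.022):
    bot.move_l([*p,.138+dz],vel=.03); o=sh(dz)
    if o["ft_force"][2]<-15: break
else:
    bot.move_l([*p,.238],vel=.06); bot.pause(.5); sh("up")
f=camrig.grab_frame("scene"); cv2.imwrite("pics/scene3.png",cv2.resize(f["img"][70:300,230:410],None,fx=2.5,fy=2.5)[:,:,::-1])
E
```

```text
-61deg 10.53 q6 2.011 [ 0.5543 -0.0807  0.1384] F [5.1 6.4 2.9] T [ 1.23 -1.01  0.17] w 0.0122 g 59.8
0.004 10.81 q6 2.015 [ 0.5546 -0.0805  0.1419] F [2.9 4.5 1.9] T [ 0.98 -0.56  0.04] w 0.0123 g 59.6
0.01 11.16 q6 2.017 [ 0.5542 -0.0808  0.1478] F [1.1 3.3 1.3] T [ 0.82 -0.15  0.01] w 0.0126 g 59.6
0.022 11.71 q6 2.019 [ 0.5545 -0.0813  0.1601] F [ 0.4  0.8 -0.3] T [-0.05  0.04  0.01] w 0.0126 g 59.4
up 13.66 q6 2.02 [ 0.5545 -0.081   0.238 ] F [ 0.5 -0.7 -0.5] T [0.03 0.03 0.03] w 0.0122 g 59.4
```

View pics/scene3.png

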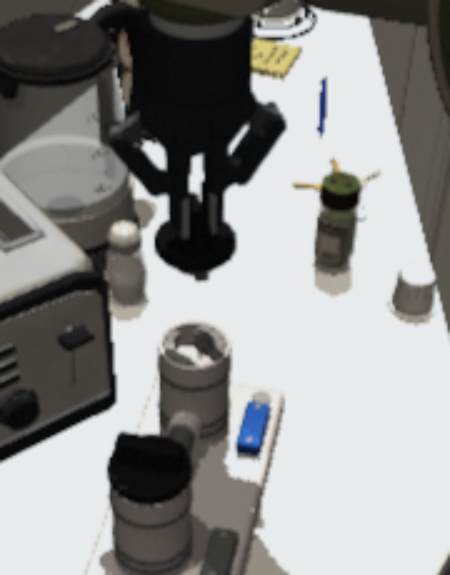

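The cap hangs upright in the fingers at about (195,245), above its open housing at (195,345). The left cap is still on and untouched, so I'm handing in.

```bash
python3 -c "
from bench import bot, camrig, inverse_kinematics
print(bot.hand_in())"
```

```text
the job is handed in; nothing more can be done
None
```

I handed the job in with the blue-tagged (right) cap, which proved left-handed, turned loose clockwise and held upright and still about 10 cm above its housing; the left cap stayed closed, and the hand-in call gave no verdict.

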